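Fit the bridge comb across the terminal row and switch on

TASK

Take the long eight-toothed bridge out of the stock rack (leave the short one where it is) and plug it into the row of eight terminal blocks on the distribution plate, every tooth in its own slot, pressed fully home along its whole length without forcing it. Then switch the circuit breaker beside the row on.

Things in the scene. Friction and masses are not known exactly. Their poses are not given: they have to be found in the camera images.
- comb_mid (a point): Centre of the black plastic back of the long bridge comb: back 9 mm thick (x), 94 long (y), 18 tall. Under it eight metal teeth, 14 mm long, along y at 12 mm pitch (first to last 84), each 5 mm along y, 3 across, tips rounded across only. It hangs teeth down in a rack groove, underside of the back on the rack's top; lift it straight up by the 9 mm. Same either way round. About 45 g.
- spare_mid (a point): Same point of the short four-toothed comb (back 46 mm long, otherwise the same) in the rack's other groove, 64 mm from the long one. It stays there.
- rack: Fixed white stock rack, 120 (x) by 124 (y) by 28 mm tall, origin at the centre of its underside. Two grooves 5 mm wide run along its y, 32 mm either side of the middle; either may hold the long comb.
- plate: Fixed metal plate flat on the bench, 160 (x) by 290 (y) mm, origin under its centre. On a rail along its y: the terminal row, and 95 mm toward +y the two-pole breaker (36 mm wide in y; its nose 45 mm long in x, 72 high). Wiring duct 41 mm high along the +x edge (x 54 to 78 mm); a small screwdriver lies near the -x edge.
- row (a point): Point on the plate (plate's axes): nominal middle of the terminal row, on top of its ridge, 52 mm above the bench. Eight grey blocks, 12 mm pitch along y, a solid 10 mm clamp at each end. The row was clamped by hand up to 13 mm off this point either way along y (true in x), which this point does not show: find it by sight and feel. Comb fully home: comb_mid 9 mm above this height.
- slot_floor (a point): Point on the plate 17 mm below point row, at the depth of the slots' floors. The ridge is 20 mm wide in x, 116 long in y; each block has one slot on its centre line, 6.5 mm along y, 5 across, no chamfer. Contact springs grip the teeth from about 5 mm depth: push down 4 to 12 N until the back stands on the ridge. Never push with over 40 N. Beside the ridge the blocks are 42 mm high.
- breaker_pivot (a point): Pivot of the breaker's toggle, 67 mm above the bench (plate's axes). The black linked toggle is 29 mm wide in y, 5 thick, reaches 20 mm from the pivot and turns about y; the nose's top face is 5 mm above the pivot.
- breaker (a joint): Toggle angle in rad: near 0 = off (leaning 0.45 rad toward the plate's -x), 0.9 = on (leaning 0.45 toward +x, at its stop). Stays where left; 2 to 8 N push moves it.
Things that resemble listed ones, but are neither listed nor needed, are in the scene too. What is shaped like the part that bears comb_mid but purple or white is not meant.

How it is judged (in metres and radians):
On the way, in this order (a step that is already met when the one before it is completed fails the run):
1. the long comb stands fully home in the terminal row (z of comb_mid in the frame of row below 0.0108 m and x of comb_mid in the frame of row between -0.004 and 0.004 m and y of comb_mid in the frame of row between -0.016 and 0.016 m and angle between comb_mid's own z axis and vertical below 0.04 rad and angle between the y axis of comb_mid and the y axis of row, either way round below 0.06 rad), for 0.2 s.
2. the breaker is switched on (value of joint breaker above 0.7 rad), for 0.1 s.
At the end, for the whole second after the job is handed in: The long comb stands upright in the terminal row with all eight teeth in their slots, its back within 1.8 mm of standing on the ridge and within 0.04 rad of upright; the breaker is on (above 0.7 rad); the short comb is still in its groove (moved less than 20 mm) (all of step 1 and value of joint breaker above 0.7 rad and distance of spare_mid from where it was at the start of the episode below 0.02 m); the robot touches nothing.
It fails at once if the comb is forced against the terminal blocks: contact forces between comb and plate, the springs' own grip of 15 to 20 N included, add up to more than 90 N (contact force between comb and plate above 90 N).
It fails at once if the short comb is taken out of the rack or shifted by more than 20 mm (distance of spare_mid from where it was at the start of the episode above 0.02 m).
It also fails if it takes over 72 s, if anything falls off the work surface, if the arm or the gripper's body presses on something with over 40 N, if the wrist force passes 120 N, or if a joint passes its speed limit or range.

ROBOT

A 6-joint arm with a two-finger parallel gripper is mounted at the origin on the work surface. World frame = base frame: x ahead of the robot, y to its left, z up, the work surface at z = 0. Lengths are in mm, angles in rad, forces in N, time in s.
With the tool pointing down it reaches from about 300 to 775 mm from the base axis. Payload 14.6 kg.
Tool frame: the origin (TCP) lies on the centre line of the jaws, within the pads' length; the fingertips stand 19 mm ahead of it and the grasp point (between the pads) is the TCP (bot.tip_reach is the distance from the TCP to the fingertips, in mm); z points along the fingers, y is the line along which they close (so a half turn about z gives the same grasp; the last joint's range is limited). The gripper opens to 85 mm and grips with 20 to 120 N. Pads are 22 mm wide; open, the fingers measure 114 mm over their backs; the gripper's body (76 mm by 85 mm) begins 54 mm behind the grasp point. The pads swing forward as they close: fully open they stand 13 mm farther back than shut.
Start: joints at [1.265, 0.3, 1.521, -0, 1.321, -0.067], TCP at [130.093, 534.383, 250.281] pointing down, gripper open.
Joint ranges: [-3.03, 3.03], [-0.79, 2.21], [0.23, 2.52], [-1.04, 4.18], [0, 3.07], [-2.55, 2.55]. Speed limits (rad/s): [2.22, 2.22, 2.57, 3.14, 3.14, 3.14].

INTERFACE

Orientations are given as a unit quaternion [w, x, y, z].
In Python, from rig import bot gives the robot as it stands. Calls block until the motion is done:
- bot.move_to(position, orientation): joint-space move of the TCP to a pose.
- bot.servo_line(position, attitude=None, speed=150, until_force=None): straight line of the TCP; attitude=None keeps the orientation; speed is the mean speed in mm/s. With until_force (N) it stops when the force on the tool has changed by that much, and returns True; else False.
- bot.move_joints(angles): joint-space move.
- bot.move_gripper(opening, grip_force=None): finger opening in mm; grip_force is the grip in N (None keeps the last); returns when the fingers have stopped.
- bot.dwell(seconds).
- bot.ik(position, orientation): joint angles nearest the present ones, or None.
- bot.read_state(): the state.
- bot.read_camera(name): name is "scene" or "side" or "wrist"; returns a dict with "image" (420x560x3 uint8, blue, green, red), "depth" (420x560 float32, mm along the optical axis (not along the pixel's ray), 0 where there is no reading), "fovy" (degrees; the focal length in pixels is half the picture's height over the tangent of half this angle, whatever the lens; pixels are square), "cx", "cy" (the principal point, pixels), "eye" and "attitude" of the camera in the world; the wrist camera has in their place "mount" (4x4, takes a point from camera to tool coordinates, whose origin is the TCP and whose axes are the flange's). Camera axes: x right, y down, z forward; pixel columns grow to the right and rows downward; lengths in mm; the calibration is good to about 2 mm. A picture is of the moment at which its call begins: read the wrist's pose just before it.
A pose or a line that the arm cannot do raises bot.MotionError and nothing moves.
- bot.finish_job(): hands the job in; it is judged then, once.
The state is a dict: "clock": time; "joint_positions": joint angles; "qvel": joint speeds; "effort": joint torques, N m; "ee_pos": TCP position; "tool_rot": TCP orientation; "ft_force": force on the tool from outside, world axes, zero at the start; "moment": the same for the moment, N m; "grip_width": finger opening in mm; "grip_force": force on a finger pad.
Only numpy, scipy, OpenCV 4.12 (cv2) and the standard library are available. Lean on these libraries where they do the work, as an engineer would, in place of code of your own. Each camera call takes 0.05 s, during which the arm holds its last target. There are 200 camera calls.

## Working session

There is one attempt and no reset: what is moved stays moved. The work goes in short steps, each a Python script; the robot and the scene stay as the last script left them, time stands still between calls to the robot, and variables do not carry over. Pictures are saved under pics/ and viewed, at most 10 in all, crops included, and the job is handed in when it is done.

```bash
ls; mkdir -p pics; cat > h.py <<'E'
import numpy as np, cv2
from scipy.spatial.transform import Rotation as R
from rig import bot
def rot(q): return R.from_quat([q[1],q[2],q[3],q[0]]).as_matrix()
def cam(name):
    s=bot.read_state(); c=bot.read_camera(name)
    if 'mount' in c:
        T=np.eye(4); T[:3,:3]=rot(s['tool_rot']); T[:3,3]=s['ee_pos']
        M=T@np.array(c['mount']); c['Rm']=M[:3,:3]; c['e']=M[:3,3]
    else:
        a=np.array(c['attitude']); c['Rm']=rot(a) if a.size==4 else a; c['e']=np.array(c['eye'])
    c['f']=c['image'].shape[0]/2/np.tan(np.radians(c['fovy'])/2)
    return c
def rays(c,uv):
    uv=np.atleast_2d(uv).astype(float)
    d=np.c_[(uv[:,0]-c['cx'])/c['f'],(uv[:,1]-c['cy'])/c['f'],np.ones(len(uv))]
    return d@c['Rm'].T
def onz(c,uv,z):
    d=rays(c,uv); return c['e']+d*((z-c['e'][2])/d[:,2])[:,None]
def bydepth(c,uv):
    uv=np.atleast_2d(uv).astype(int); return c['e']+rays(c,uv)*c['depth'][uv[:,1],uv[:,0]][:,None]
def cloud(c):
    v,u=np.mgrid[:420,:560]; uv=np.c_[u.ravel(),v.ravel()]
    return bydepth(c,uv).reshape(420,560,3)
def proj(c,P):
    p=(np.atleast_2d(P)-c['e'])@c['Rm']; return np.c_[c['cx']+c['f']*p[:,0]/p[:,2],c['cy']+c['f']*p[:,1]/p[:,2]]
def qdown(yaw):  # tool z down, tool x at angle yaw in world
    c,s=np.cos(yaw),np.sin(yaw)
    m=np.array([[c,s,0],[s,-c,0],[0,0,-1]]); q=R.from_matrix(m).as_quat(); return [q[3],q[0],q[1],q[2]]
E
python3 - <<'E'
from h import *
import pickle
for n in ['scene','side','wrist']:
    c=cam(n); cv2.imwrite(f'pics/{n}0.png',c['image']); pickle.dump(c,open(f'{n}0.pkl','wb')); print(n,c['e'],c['fovy'],c['Rm'][:,2],(c['depth']>0).mean(), c['cx'],c['cy'])
a=cv2.imread('pics/scene0.png');b=cv2.imread('pics/side0.png')
s=bot.read_state();print(s['clock'],s['ft_force'],s['tool_rot'])
E
```

```text
pics
scene [1050.51126175  364.00482977  907.22065226] 44.54173861081842 [-0.47948778 -0.31643806 -0.81850988] 0.9958673469387755 273.8105484128632 216.09935631403107
side [ 495.78064386 -525.6294603   650.14122945] 56.3942891719441 [ 0.08624044  0.70849146 -0.70043018] 0.9961437074829932 283.6821540085607 206.81918829489638
wrist [ 62.04707335 550.12021169 373.68636347] 62.77019739013527 [ 0.27017647 -0.06671096 -0.96049692] 0.996109693877551 277.56937218384763 210.8710025732911
0.15 [-0.23763992 -0.90871549 -0.16316217] [-7.53218152e-05  1.19122378e-01  9.92879486e-01 -4.23258079e-04]
```

View pics/scene0.png

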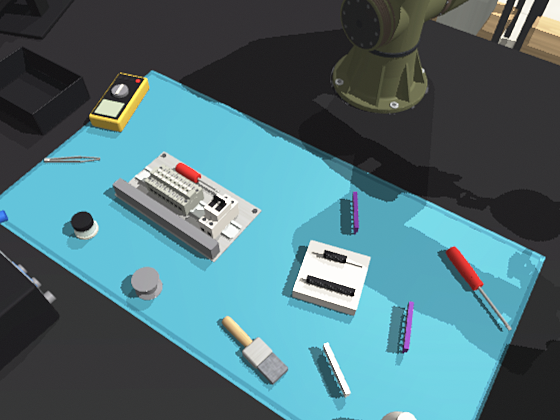

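View pics/side0.png

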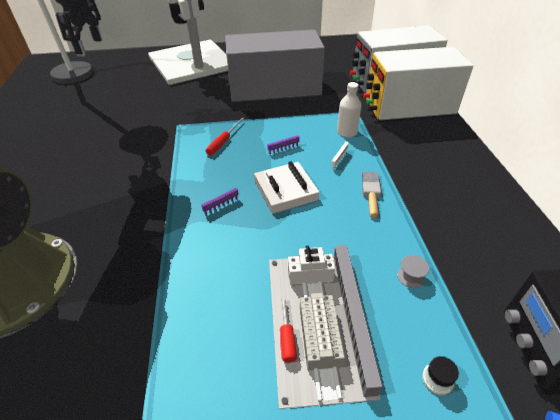

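The scene view shows the white rack with a long black comb at (328,286) and a short one at (337,257). The lookalikes are purple at (355,212) and (407,327) and white at (336,370). The long black comb in the rack, with a 94 mm back, fits the description. The plate with the row is at (175,185) and the breaker at (215,210). Next I get rough positions from depth, then look with the wrist camera.

```bash
python3 - <<'E'
from h import *
import pickle
for n in ['scene','side']:
    c=pickle.load(open(n+'0.pkl','rb')); P=cloud(c); im=c['image'].astype(int); sat=im.max(2)-im.min(2)
    for nm,pts in {'scene':{'long':(328,286),'short':(337,257),'row':(175,185),'brk':(215,208),'rackL':(297,293),'duct':(165,215)},
                   'side':{'long':(298,177),'short':(274,182),'row':(321,325),'brk':(312,262),'duct':(355,315)}}[n].items():
        print(n,nm,bydepth(c,pts)[0].round(1))
    # black comb mask over rack zone
    m=((im.max(2)<70)&(P[...,2]>25)&(P[...,2]<70)&(P[...,0]>300)&(P[...,0]<700)).astype(np.uint8)
    k,l,st,ce=cv2.connectedComponentsWithStats(m)
    for i in range(1,k):
        if st[i,4]>40:
            q=P[l==i]; a=q[:,:2]-q[:,:2].mean(0); w,v=np.linalg.eigh(a.T@a); pr=a@v[:,1]
            print(' blob',ce[i].round(),st[i,4],q.mean(0).round(1),'zmax',np.percentile(q[:,2],97).round(1),'len',np.ptp(pr).round(),'ang',np.degrees(np.arctan2(v[1,1],v[0,1])).round(1))
    # ridge: high points
E
```

```text
scene long [620.7 202.8  40.4]
scene short [557.  186.2  42. ]
scene row [ 597.8 -186.9   51.6]
scene brk [608.8 -69.6  70. ]
scene rackL [657.1 157.5  21.8]
scene duct [ 664.5 -160.4   40.5]
 blob [32.  6.] 132 [ 310.7 -958.7   44.7] zmax 63.6 len 39.0 ang 109.9
 blob [41. 86.] 2334 [ 535.5 -670.5   48.1] zmax 68.8 len 266.0 ang 69.0
 blob [122.  91.] 538 [ 432.  -499.2   37.5] zmax 41.0 len 159.0 ang -158.1
 blob [164. 221.] 311 [ 673.9 -158.2   32.9] zmax 40.6 len 275.0 ang 87.0
 blob [334. 256.] 167 [558.7 181.3  41.8] zmax 48.1 len 45.0 ang 104.9
 blob [330. 285.] 357 [618.5 205.5  41.9] zmax 48.0 len 92.0 ang 104.5
side long [617.8 184.6  43.2]
side short [558.6 172.   45.5]
side row [ 594.8 -205.9   48.1]
side brk [599.5 -92.5  72.7]
side duct [ 657.7 -192.1   41.9]
 blob [245.  87.] 192 [520.8 644.2  48.6] zmax 68.4 len 110.0 ang 179.4
 blob [273.  83.] 56 [609.9 644.3  53.3] zmax 68.8 len 48.0 ang 179.7
 blob [298. 176.] 130 [617.6 190.2  42.7] zmax 47.8 len 93.0 ang 105.1
 blob [274. 184.] 70 [557.8 168.5  42.7] zmax 47.6 len 44.0 ang 106.6
```

```bash
cat > look.py <<'E'
from h import *
def blobs(c,mask,minA=300):
    k,l,st,ce=cv2.connectedComponentsWithStats(mask.astype(np.uint8)); out=[]
    for i in range(1,k):
        if st[i,4]>=minA:
            cnt=cv2.findContours((l==i).astype(np.uint8),cv2.RETR_EXTERNAL,cv2.CHAIN_APPROX_NONE)[0][0]
            out.append((st[i,4],ce[i],cv2.minAreaRect(cnt)))
    return out
E
python3 - <<'E'
from look import *
import pickle
yaw=np.radians(105)
for i,(dx,dy) in enumerate([(-20,-5),(-50,-55)]):
    bot.move_to([618+dx,200+dy,190],qdown(yaw)); bot.dwell(.2)
    c=cam('wrist'); pickle.dump(c,open(f'rack{i}.pkl','wb')); cv2.imwrite(f'pics/rack{i}.png',c['image'])
    hsv=cv2.cvtColor(c['image'],cv2.COLOR_BGR2HSV); m=c['image'].max(2)<60
    P=cloud(c)
    for A,ce,r in blobs(c,m&(P[...,2]>20)&(P[...,2]<70),400):
        bp=cv2.boxPoints(r); print(i,A,ce.round(),[x for x in np.round(r[0],1)],np.round(r[1],1),onz(c,ce,46)[0].round(1),bydepth(c,ce)[0].round(1)); print(onz(c,bp,46).round(1).tolist())
s=bot.read_state();print(s['joint_positions'],s['clock'])
E
```

```text
[ 1.88510978e-01  4.34093175e-01  1.48315919e+00  5.55922385e-05
  1.22445787e+00 -7.41475916e-02] 3.075
```

View pics/rack0.png

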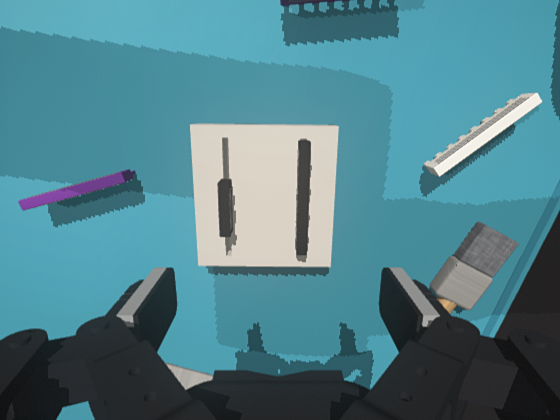

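The wrist view shows the long black comb at (303,198), filling its groove. The short one is at (225,207) with groove visible at both ends. Purple combs at (75,190) and (340,0) and a white one at (485,135) are lookalikes. My mask returned nothing, so I check the numbers and enlarge to confirm.

```bash
python3 - <<'E'
from look import *
import pickle
C=[pickle.load(open(f'rack{i}.pkl','rb')) for i in (0,1)]
E=[]
for i,c in enumerate(C):
    uv=(303,198) if i==0 else proj(c,bydepth(C[0],(303,198)))[0]
    print(uv,c['image'][int(uv[1]),int(uv[0])],bydepth(c,uv)[0].round(1),c['e'])
    m=(c['image'].max(2)<100)&(c['image'].max(2).astype(int)-c['image'].min(2)<15); m[280:]=0; m=cv2.morphologyEx(m.astype(np.uint8),cv2.MORPH_OPEN,np.ones((3,3)))
    for A,ce,r in blobs(c,m,300):
        print(i,A,ce.round(1),np.round(r[0],1),np.round(r[1],1),round(r[2],1))
        bp=cv2.boxPoints(r); bp=bp[np.argsort(bp[:,1])]; e=np.array([bp[:2].mean(0),bp[2:].mean(0)])
        print('   ends',e.round(1).tolist(),onz(c,e,46).round(1).tolist(),bydepth(c,ce)[0].round(1))
c=C[0]['image'][110:280,180:350]; cv2.imwrite('pics/crop.png',cv2.resize(c,None,fx=3.4,fy=3.4,interpolation=cv2.INTER_CUBIC))
E
```

```text
(303, 198) [64 66 68] [617.  203.9  47.4] [580.01775916 262.87927918 314.00783676]
0 1332 [302.8 196.6] [303.  197.5] [ 12.3 115.2] 1.2
   ends [[304.20001220703125, 140.0], [301.79998779296875, 255.10000610351562]] [[605.3, 247.8, 46.0], [630.1, 155.8, 46.0]] [616.1 204.8  45.2]
0 762 [225.1 207.3] [225.3 207.5] [59.1 13.8] 87.8
   ends [[224.1999969482422, 178.0], [226.39999389648438, 237.10000610351562]] [[552.6, 203.0, 46.0], [565.3, 155.1, 46.0]] [558.5 180.   46. ]
0 1210 [547.7 256.7] [542.5 246.5] [65. 33.] 90.0
   ends [[542.5, 214.0], [542.5, 279.0]] [[808.9, 241.4, 46.0], [836.2, 188.3, 46.0]] [ 8.728e+02  1.995e+02 -1.000e-01]
0 340 [468.5 240.4] [468.7 240.2] [ 8.5 43. ] 36.2
   ends [[481.3999938964844, 222.8000030517578], [456.0, 257.6000061035156]] [[764.2, 221.5, 46.0], [756.4, 187.5, 46.0]] [783.4 197.1  10.6]
[358.3411454  146.57747401] [62 64 66] [616.8 204.2  46.6] [550.52767363 212.95752605 313.8616639 ]
1 1886 [356.  145.9] [355.9 147.3] [ 16. 124.] 4.1
   ends [[360.29998779296875, 85.5], [351.5, 209.1999969482422]] [[604.5, 246.2, 46.0], [628.1, 155.0, 46.0]] [614.5 204.3  46.1]
1 654 [275.  158.8] [275.  158.5] [59. 10.] 90.0
   ends [[275.0, 129.0], [275.0, 188.0]] [[552.1, 199.9, 46.0], [563.9, 155.8, 46.0]] [557.  178.5  45.3]
1 381 [519.8 200.3] [520.2 199.7] [ 9.6 44.2] 35.2
   ends [[533.0, 181.6999969482422], [507.5, 217.8000030517578]] [[759.6, 213.8, 46.0], [753.3, 181.1, 46.0]] [784.1 195.    8.8]
```

View pics/crop.png

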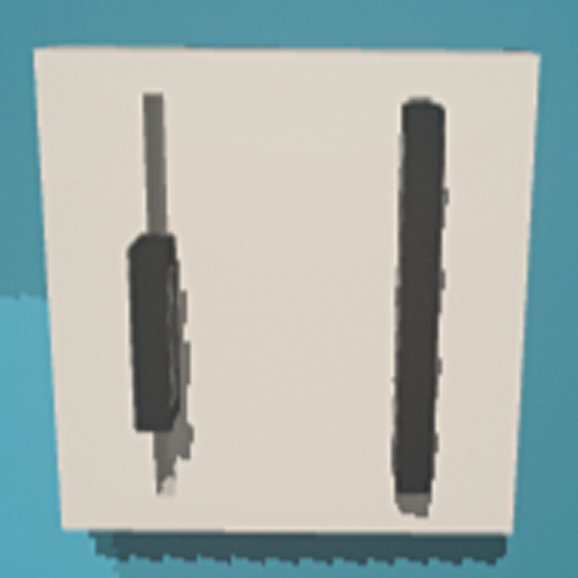

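The crop confirms it: right groove, long black comb (~94 mm). The left one is 46 mm with free groove above and below. Both views put its top at about z 46, centre (617,201), axis 104.7°. Now I grasp it.

```bash
python3 - <<'E'
from look import *
import pickle
yaw=np.radians(104.8); q=qdown(yaw)
bot.move_gripper(40,60)
bot.move_to([617,201,110],q)
print(bot.servo_line([617,201,50.5],speed=60,until_force=8),bot.read_state()['ee_pos'])
bot.move_gripper(0,60); s=bot.read_state(); print(s['grip_width'],s['grip_force'],s['ft_force'])
print(bot.servo_line([617,201,130],speed=80))
bot.dwell(.2); s=bot.read_state(); print(s['grip_width'],s['grip_force'],s['ft_force'],s['ee_pos'],s['clock'])
c=cam('wrist'); pickle.dump(c,open('hand.pkl','wb')); cv2.imwrite('pics/hand.png',c['image'])
E
```

```text
False [617.21116245 201.0695224   50.96482337]
7.371811192414155 60.22394120693207 [ 0.31936624 -0.27518569  4.29645397]
False
7.297972547933159 59.6588659286499 [ 0.0187301   0.50925455 -0.6864038 ] [616.8875343  200.96702968 129.57883959] 6.9667
```

View pics/hand.png

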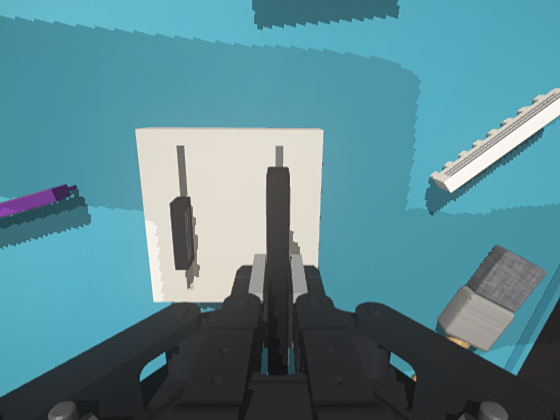

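The long comb is held; its far top end is at about (278,168) and the short comb is still in its groove at (182,232). Now I look at the row with the same tool attitude.

```bash
python3 - <<'E'
from look import *
import pickle
q=qdown(np.radians(88))
bot.servo_line([617,201,200],speed=150)
for i,p in enumerate([[590,-255,180],[570,-235,165]]):
    bot.move_to(p,q); bot.dwell(.3)
    c=cam('wrist'); pickle.dump(c,open(f'row{i}.pkl','wb'))
    cv2.imwrite(f'pics/row{i}.png',c['image']); print(bot.read_state()['ee_pos'],bot.read_state()['clock'],c['e'])
c=pickle.load(open('row0.pkl','rb'))
cv2.imwrite('pics/row0b.png',cv2.resize(c['image'],(784,588),interpolation=cv2.INTER_CUBIC))
E
```

```text
[ 590.13447821 -254.70168481  180.01683696] 9.6583 [ 593.2101764  -184.8986825   303.93354566]
[ 570.23099766 -235.3035388   165.17278147] 10.2667 [ 573.31952055 -165.66801922  289.15343925]
```

View pics/row0b.png

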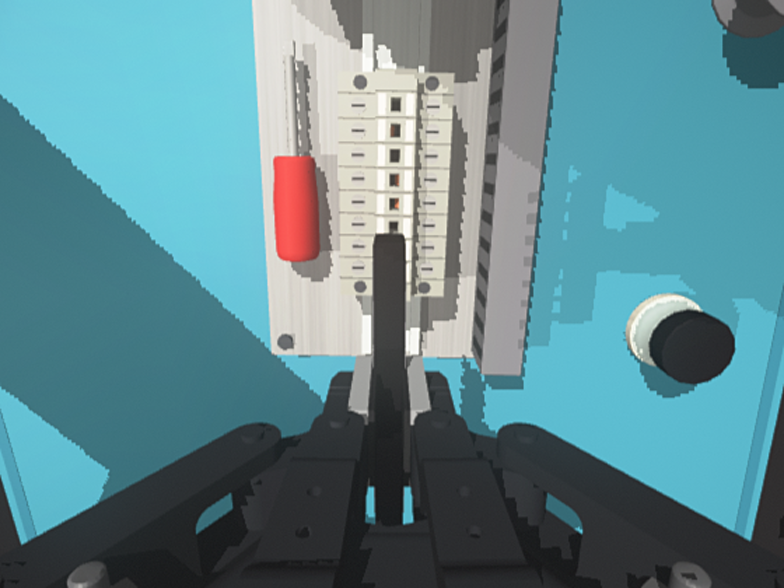

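Row view (1.4x): slots at (396,104) to (393,227) are visible, six of eight; the comb hides the nearest two. Clamp screws are at v=82 and v=287, and the breaker is beyond the top edge. I fit the slot centres in both views, and the comb's far end in the hand views.

```bash
cat > slots.py <<'E'
from look import *
import pickle,sys
def fit(c,guess,z=52.,verbose=True):
    """guess: world slot1 (far +y) & last approx; returns slot pts by local dark centroid"""
    g=cv2.cvtColor(c['image'],cv2.COLOR_BGR2GRAY).astype(float); out=[]
    for P in guess:
        u,v=proj(c,P)[0]; u0,v0=int(round(u)),int(round(v)); w=6
        for _ in range(3):
            pa=g[v0-w:v0+w+1,u0-w:u0+w+1]; wt=np.clip(np.percentile(pa,85)-25-pa,0,90)
            vv,uu=np.mgrid[v0-w:v0+w+1,u0-w:u0+w+1]; u,v=(uu*wt).sum()/wt.sum(),(vv*wt).sum()/wt.sum()
            u0,v0=int(round(u)),int(round(v))
        out.append((u,v))
    return np.array(out)
E
python3 - <<'E'
from slots import *
C=[pickle.load(open(f'row{i}.pkl','rb')) for i in (0,1)]
uv0=np.array([(396,104),(396,130),(395,155),(394,180),(394,204)])/1.4
G=onz(C[0],uv0,52); res=[]
for c in C:
    uv=fit(c,G); P=onz(c,uv,52); res.append((uv,P)); print(uv.round(1).tolist()); print(P.round(2).tolist())
    k=np.arange(len(P)); py=np.polyfit(k,P[:,1],1); px=np.polyfit(k,P[:,0],1); print('pitch',np.hypot(py[0],px[0]),'yaw',np.degrees(np.arctan2(-py[0],-px[0])),'centre',np.polyval(px,3.5),np.polyval(py,3.5),'resid',(P[:,1]-np.polyval(py,k)).round(2))
# triangulate height
for i in range(5):
    d=[rays(C[j],res[j][0][i])[0] for j in (0,1)]; A=np.c_[d[0],-d[1]]; t=np.linalg.lstsq(A,C[1]['e']-C[0]['e'],rcond=None)[0]
    print('tri',((C[0]['e']+d[0]*t[0]+C[1]['e']+d[1]*t[1])/2).round(1))
# comb in hand & plate edge yaw
for n in ['hand','row0','row1']:
    c=pickle.load(open(n+'.pkl','rb')); g=cv2.cvtColor(c['image'],cv2.COLOR_BGR2GRAY)
    print(n,'col280',g[155:200,279].tolist()); 
    for v in (180,200,220): print(v,g[v,255:302].tolist())
E
```

```text
[[282.2, 74.1], [282.0, 92.8], [281.6, 110.7], [281.0, 128.1], [280.6, 145.0]]
[[597.27, -160.72, 52.0], [596.75, -172.77, 52.0], [596.09, -184.7, 52.0], [595.34, -196.59, 52.0], [594.71, -208.46, 52.0]]
pitch 11.94685197360385 yaw 86.8630021731635 centre 595.0515193240562 -202.54236620589072 resid [ 0.07 -0.05 -0.05 -0.01  0.05]
[[313.4, 101.9], [312.6, 120.7], [311.8, 138.8], [310.9, 156.5], [309.9, 173.7]]
[[597.21, -160.73, 52.0], [596.64, -172.68, 52.0], [596.0, -184.47, 52.0], [595.29, -196.38, 52.0], [594.54, -208.32, 52.0]]
pitch 11.906266063808314 yaw 86.77605265519274 centre 594.9317663753552 -202.34551197912205 resid [ 0.01 -0.05  0.05  0.02 -0.03]
tri [ 597.3 -160.7   51.6]
tri [ 596.8 -172.7   50.7]
tri [ 596.1 -184.7   50.1]
tri [ 595.4 -196.6   50.5]
tri [ 594.7 -208.6   50.1]
hand col280 [125, 125, 124, 124, 124, 124, 125, 124, 125, 125, 126, 107, 79, 66, 69, 70, 68, 68, 72, 71, 71, 70, 70, 71, 69, 71, 71, 71, 70, 70, 70, 71, 71, 70, 70, 70, 69, 69, 69, 69, 70, 68, 70, 69, 69]
180 [222, 222, 222, 223, 222, 222, 222, 222, 222, 227, 232, 120, 67, 70, 71, 73, 72, 71, 71,
[... 1560 characters left out ...]
, 67, 67, 67, 68, 67, 68, 66, 67, 67, 67, 65, 66]
180 [103, 101, 101, 106, 110, 182, 189, 187, 184, 185, 190, 104, 63, 66, 68, 67, 68, 69, 67, 69, 68, 67, 69, 69, 69, 67, 66, 65, 67, 66, 67, 66, 66, 58, 71, 182, 182, 177, 178, 187, 169, 186, 216, 239, 252, 251, 252]
200 [102, 101, 98, 103, 143, 185, 189, 188, 185, 185, 184, 116, 67, 64, 66, 66, 67, 65, 66, 66, 66, 66, 66, 66, 65, 66, 68, 66, 66, 66, 69, 67, 66, 57, 84, 188, 216, 216, 215, 213, 153, 184, 189, 189, 189, 186, 186]
220 [127, 128, 186, 196, 216, 217, 218, 218, 213, 216, 223, 146, 71, 62, 64, 66, 65, 66, 66, 66, 65, 66, 65, 65, 65, 64, 65, 66, 65, 65, 66, 66, 63, 57, 104, 201, 216, 214, 211, 161, 200, 214, 243, 249, 249, 250, 251]
```

```bash
python3 - <<'E'
from slots import *
def edges(row,thr=145):
    r=row.astype(float); d=np.where(r<100)[0]; d=d[(d>262)&(d<295)]; a,b=d[0],d[-1]
    f=lambda i,j: i+(r[i]-thr)/(r[i]-r[j])*(j-i)
    return f(a-2,a) if r[a-1]>thr and 0 else np.interp(thr,[r[a],r[a-1],max(r[a-2],r[a-1]+1)],[a,a-1,a-2]), np.interp(thr,[r[b],r[b+1],max(r[b+2],r[b+1]+1)],[b,b+1,b+2])
for n,tcp,yaw in [('hand',[616.9,200.97,129.58],104.8),('row1',[570.23,-235.30,165.17],88)]:
    c=pickle.load(open(n+'.pkl','rb')); g=cv2.cvtColor(c['image'],cv2.COLOR_BGR2GRAY)
    vs=np.arange(178,226,4); uc=[np.mean(edges(g[v])) for v in vs]
    P=onz(c,np.c_[uc,vs],tcp[2]-4.96); p=np.polyfit(P[:,1],P[:,0],1)
    ax=np.array([np.cos(np.radians(yaw)),np.sin(np.radians(yaw)),0]); ay=np.array([-ax[1],ax[0],0])
    rel=P-tcp; print(n,'comb axis yaw',np.degrees(np.arctan2(1,p[0])),'lateral at TCP',np.polyval(np.polyfit(rel@ax,rel@ay,1),0), 'along',(rel@ax)[[0,-1]])
    for dz in (4.96,22.96): 
        e=onz(c,[(278,166.5)],tcp[2]-dz)[0]-tcp; print('  end s for dz',dz,(e@ax-47).round(2))
    for v in range(164,176): print(v,g[v,262:294:2].tolist())
E
```

```text
hand comb axis yaw 104.8307574777121 lateral at TCP -0.4095777777471073 along [45.23467333 27.69798212]
  end s for dz 4.96 2.61
  end s for dz 22.96 -0.18
164 [223, 222, 222, 224, 225, 225, 230, 128, 125, 124, 124, 229, 224, 222, 222, 222]
165 [222, 222, 223, 226, 229, 230, 233, 129, 126, 126, 126, 232, 227, 225, 222, 222]
166 [222, 223, 225, 186, 168, 167, 168, 108, 106, 106, 104, 184, 181, 225, 223, 221]
167 [222, 223, 227, 117, 83, 83, 84, 78, 78, 77, 75, 103, 100, 176, 224, 222]
168 [222, 223, 229, 79, 64, 65, 64, 67, 67, 67, 65, 66, 61, 117, 226, 222]
169 [223, 223, 231, 67, 69, 69, 69, 69, 67, 68, 68, 68, 62, 91, 227, 222]
170 [222, 223, 232, 66, 72, 70, 69, 70, 70, 69, 70, 68, 68, 85, 229, 221]
171 [223, 224, 233, 64, 70, 68, 69, 70, 69, 70, 69, 68, 67, 78, 228, 222]
172 [222, 224, 207, 62, 69, 71, 69, 70, 69, 70, 68, 68, 67, 69, 225, 222]
173 [222, 225, 189, 66, 73, 71, 70, 72, 71, 70, 70, 69, 70, 65, 228, 222]
174 [223, 225, 151, 67, 72, 73, 72, 72, 71, 69, 71, 70, 69, 63, 226, 222]
175 [222, 226, 121, 68, 73, 72, 70, 72, 70, 70, 71, 70, 69, 60, 227, 223]
row1 comb axis yaw
[... 361 characters left out ...]
, 170, 173, 174, 218, 218, 217]
167 [189, 184, 187, 105, 79, 78, 78, 77, 80, 98, 91, 96, 98, 168, 218, 216]
168 [190, 184, 188, 69, 57, 58, 60, 59, 58, 62, 61, 62, 60, 112, 220, 216]
169 [189, 184, 188, 63, 60, 63, 64, 63, 63, 64, 63, 64, 62, 88, 220, 216]
170 [190, 184, 189, 61, 64, 64, 64, 63, 64, 63, 65, 66, 66, 80, 222, 216]
171 [189, 185, 189, 58, 63, 63, 64, 63, 64, 64, 65, 66, 65, 69, 217, 216]
172 [189, 185, 169, 57, 64, 62, 64, 63, 64, 64, 64, 65, 65, 60, 215, 216]
173 [189, 185, 156, 59, 63, 66, 64, 65, 66, 66, 67, 66, 66, 62, 218, 216]
174 [189, 186, 126, 65, 68, 68, 65, 66, 66, 67, 68, 68, 69, 61, 216, 215]
175 [189, 186, 105, 68, 69, 68, 66, 67, 67, 67, 67, 69, 67, 56, 216, 215]
```

Comb and row are both measured in the wrist camera's own terms, so the calibration bias cancels. The target TCP is about (594.5,-202.45), yaw 86.7°. Now a gentle force-guarded insertion with a small search.

```bash
cat > ins.py <<'E'
from slots import *
yaw=86.7; X,Y=594.5,-202.45; q=qdown(np.radians(yaw))
ax=np.array([np.cos(np.radians(yaw)),np.sin(np.radians(yaw))]); ay=np.array([ax[1],-ax[0]])
E
python3 - <<'E'
from ins import *
bot.move_to([X,Y,120],q); bot.servo_line([X,Y,93],speed=60); bot.dwell(.2)
print(bot.read_state()['ee_pos'])
for a,l in [(0,0),(.6,0),(-.6,0),(1.2,0),(-1.2,0),(0,.7),(0,-.7),(.6,.7),(-.6,.7),(.6,-.7),(-.6,-.7)]:
    p=np.array([X,Y])+a*ax+l*ay
    bot.servo_line([*p,91],speed=30); bot.dwell(.1)
    h=bot.servo_line([*p,85.5],speed=12,until_force=4); s=bot.read_state()
    print(a,l,h,s['ee_pos'].round(2) if hasattr(s['ee_pos'],'round') else s['ee_pos'],np.round(s['ft_force'],1),np.round(s['moment'],2),round(s['clock'],1))
    if s['ee_pos'][2]<87: break
E
```

```text
[ 594.64508438 -202.5113753    93.37750651]
0 0 False [ 594.51 -202.45   85.48] [-0.4 -0.6 -0.3] [-0.01  0.01 -0.01] 12.4
```

The teeth entered at once (z 85.5, no contact). Now I press home with a force stop.

```bash
python3 - <<'E'
from ins import *
for z in (82,79,77,75.5,74.5,73.5,72.5):
    h=bot.servo_line([X,Y,z],speed=12,until_force=18); s=bot.read_state()
    print(z,h,np.round(s['ee_pos'],2),np.round(s['ft_force'],1),np.round(s['moment'],2),round(s['grip_width'],2),round(s['clock'],1))
    if h or s['ft_force'][2]>22: break
bot.dwell(.3); s=bot.read_state(); print(np.round(s['ee_pos'],2),np.round(s['ft_force'],1),np.round(s['moment'],2))
E
```

```text
82 False [ 594.49 -202.45   81.93] [-0.5 -0.6 -0.3] [ 0.01 -0.01 -0.  ] 7.26 12.8
79 False [ 594.69 -202.62   79.69] [-1.9  0.4  6.6] [0.06 0.35 0.04] 7.01 13.2
77 False [ 594.77 -202.69   77.86] [-2.3  0.4  7.2] [-0.05  0.41  0.04] 7.17 13.5
75.5 False [ 594.73 -202.71   76.23] [-2.  -0.   6.7] [0.01 0.39 0.03] 7.22 13.8
74.5 False [ 594.72 -202.71   75.25] [-2.1  0.3  6.8] [-0.06  0.37  0.05] 7.35 14.1
73.5 False [ 594.85 -202.75   74.91] [-4.1 -0.  12.6] [ 0.17  0.88 -0.01] 7.11 14.3
72.5 False [ 594.89 -202.77   74.86] [-10.9   1.6  22.6] [0.43 1.74 0.04] 7.16 14.6
[ 594.87 -202.74   74.82] [-9.7  1.8 21.7] [0.44 1.73 0.02]
```

The back met the ridge at TCP z 74.85, against 74.96 predicted. I release and check the tilt and height.

```bash
python3 - <<'E'
from ins import *
bot.servo_line([X,Y,74.4],speed=12); bot.move_gripper(30); 
bot.servo_line([X,Y,130],speed=100)
bot.move_to([X-10,Y-35,190],q); bot.dwell(.3)
c=cam('wrist'); pickle.dump(c,open('fit.pkl','wb'))
cv2.imwrite('pics/fit.png',cv2.resize(c['image'],(784,588),interpolation=cv2.INTER_CUBIC))
P=cloud(c); m=(c['image'].max(2)<95)&(P[...,2]>60)&(P[...,2]<80)
r=(P[...,:2]-[595,-202.6]); al=r@ax; la=r@ay; m&=(abs(al)<50)&(abs(la)<8)
A=np.c_[al[m],np.ones(m.sum())]; k,res,_,_=np.linalg.lstsq(A,P[m][:,2],rcond=None); print('comb top: slope',k[0],'z',k[1],m.sum(),'ends',np.percentile(al[m],[1,99]))
# ridge height: bright points
rm=(abs(la)>5.5)&(abs(la)<9)&(abs(al)<40)&(P[...,2]>48)&(P[...,2]<56); print('ridge z',np.median(P[...,2][rm]),rm.sum())
print(bot.read_state()['clock'])
E
```

```text
comb top: slope 0.0008618927599206572 z 70.19186069112953 1615 ends [-45.52750528  45.9371271 ]
ridge z 52.51608403945329 937
16.9583
```

View pics/fit.png

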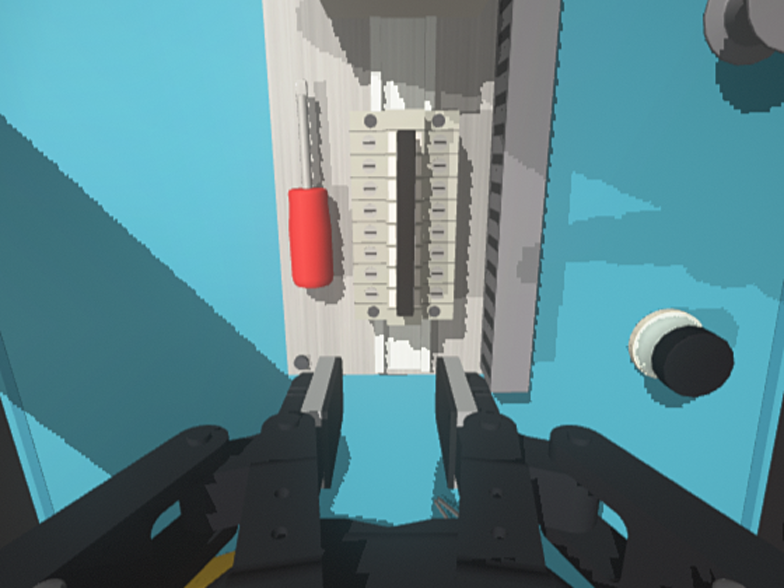

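The comb sits between the end clamps at (405,225) in the 1.4x picture, top at z 70.2 (expected 70) and slope 0.001 rad, so it is fully home and level. Now I look at the breaker.

```bash
python3 - <<'E'
from ins import *
bot.move_gripper(0)
bot.move_to([590,-150,200],q); bot.dwell(.2)
c=cam('wrist'); pickle.dump(c,open('brk.pkl','wb'))
cv2.imwrite('pics/brk.png',cv2.resize(c['image'],(784,588),interpolation=cv2.INTER_CUBIC))
P=cloud(c); m=(P[...,2]>76)&(P[...,2]<95)&(abs(P[...,0]-597)<40)&(P[...,1]>-140)&(P[...,1]<-50)
Q=P[m]; print(m.sum(),np.percentile(Q,[2,50,98],axis=0).round(1)); top=Q[Q[:,2]>np.percentile(Q[:,2],85)]; print('tip',top.mean(0).round(1))
n=(P[...,2]>69)&(P[...,2]<75)&(abs(P[...,0]-597)<40)&(P[...,1]>-140)&(P[...,1]<-50); print('nose',np.percentile(P[n],[2,50,98],axis=0).round(1),n.sum())
print(np.argwhere(m).mean(0)*1.4,np.argwhere(n).mean(0)*1.4)
E
```

```text
515 [[591.6 -87.7  76.7]
 [595.4 -73.7  84.6]
 [600.4 -60.6  86.7]]
tip [594.7 -74.3  86.2]
nose [[580.2 -91.7  70.7]
 [605.2 -74.   72.4]
 [623.3 -57.1  74. ]] 2923
[139.2415534  389.58601942] [139.38645228 404.26999658]
```

View pics/brk.png

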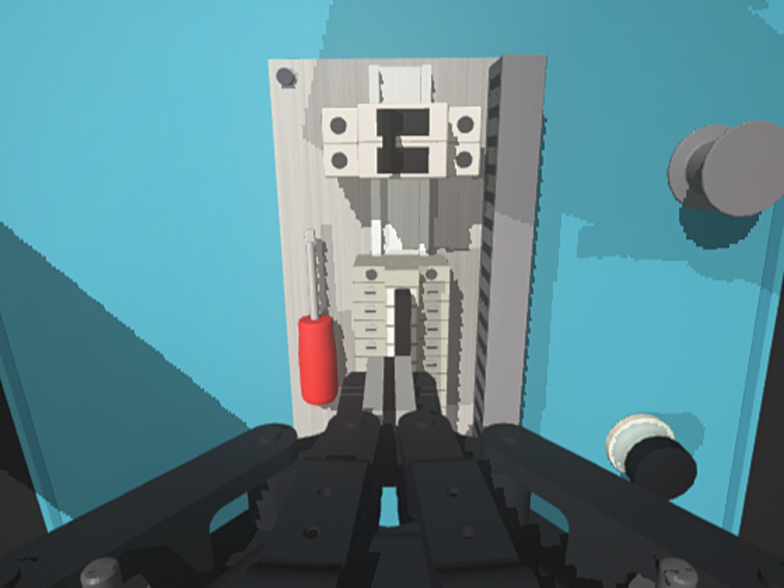

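The breaker is at (404,139) in the 1.4x picture, its toggle leaning left (-x) at (390,139). The tip is at about (594.5,-74,86) and the nose centre at x≈602. I push it toward +x with closed fingertips.

```bash
python3 - <<'E'
from ins import *
b=np.array([602.3,-74.]); pt=lambda d: b+d*ay
bot.move_to([*pt(-38),140],q); h=bot.servo_line([*pt(-38),96],speed=80,until_force=10); print('down',h); bot.dwell(.1)
h=bot.servo_line([*pt(2),96],speed=30,until_force=12); s=bot.read_state(); print(h,np.round(s['ee_pos'],1),np.round(s['ft_force'],1),s['clock'])
bot.servo_line([*(np.array(s['ee_pos'])[:2]-8*ay),96],speed=60); bot.servo_line([*pt(-30),150],speed=120)
bot.move_to([590,-150,200],q); bot.dwell(.2)
c=cam('wrist'); cv2.imwrite('pics/brk2.png',c['image'])
P=cloud(c); m=(P[...,2]>76)&(P[...,2]<95)&(abs(P[...,0]-597)<40)&(P[...,1]>-140)&(P[...,1]<-50)
Q=P[m]; top=Q[Q[:,2]>np.percentile(Q[:,2],85)]; print('tip',top.mean(0).round(1))
r=(P[...,:2]-[595,-202.6]); al=r@ax; la=r@ay; k=(c['image'].max(2)<95)&(P[...,2]>60)&(P[...,2]<80)&(abs(la)<8)&(al>10)&(al<48); print('comb z',np.median(P[k][:,2]),k.sum())
E
```

```text
down False
True [581.4 -72.8  96.4] [-3.2  0.3  5.3] 20.05
tip [597.  -74.1  87.1]
comb z 70.14670492159327 476
```

Stopped early, toggle only partly moved. I repeat with a higher threshold, still well under 40 N.

```bash
python3 - <<'E'
from ins import *
b=np.array([602.3,-74.]); pt=lambda d: b+d*ay
bot.move_to([*pt(-38),140],q); bot.servo_line([*pt(-38),97],speed=80,until_force=10); bot.dwell(.1)
for d in (-22,-18,-14,-11,-8,-5,-2,1,4):
    h=bot.servo_line([*pt(d),97],speed=25,until_force=22); s=bot.read_state(); print(d,h,np.round(s['ee_pos'],1),np.round(s['ft_force'],1),round(s['clock'],1))
    if h or abs(s['ft_force'][0])>18: break
bot.servo_line([*(np.array(s['ee_pos'])[:2]-8*ay),97],speed=60); bot.servo_line([*pt(-30),150],speed=120)
bot.move_to([590,-150,200],q); bot.dwell(.2)
c=cam('wrist'); cv2.imwrite('pics/brk3.png',c['image'])
P=cloud(c); m=(P[...,2]>76)&(P[...,2]<95)&(abs(P[...,0]-597)<40)&(P[...,1]>-140)&(P[...,1]<-50)
Q=P[m]; top=Q[Q[:,2]>np.percentile(Q[:,2],85)]; print('tip',top.mean(0).round(1))
r=(P[...,:2]-[595,-202.6]); al=r@ax; la=r@ay; k=(c['image'].max(2)<95)&(P[...,2]>60)&(P[...,2]<80)&(abs(la)<8)&(al>10)&(al<48); print('comb z',np.median(P[k][:,2]),k.sum())
E
```

```text
-22 False [580.2 -72.7  96.9] [ 0.4 -0.5  0.4] 23.7
-18 False [584.6 -73.   97.5] [-2.2  0.8  4.8] 24.0
-14 False [588.5 -73.2  97. ] [-0.1 -0.6  0.7] 24.3
-11 False [591.4 -73.4  96.8] [-0.9 -0.2 -0.4] 24.6
-8 False [594.4 -73.5  96.9] [-0.3  0.4 -0.1] 24.9
-5 False [596.  -73.6  96.7] [-14.7   0.2   6.6] 25.1
-2 True [596.1 -73.6  96.5] [-15.7  -0.3  14.9] 25.3
tip [608.9 -73.8  86.2]
comb z 70.11508296382974 475
```

The toggle reached a hard stop at 15 N. Its tip moved from x 594.7 to 608.9 at the same height, the mirror position, so the breaker is on. The comb is unchanged at z 70.1. Handing in.

```bash
python3 -c "
from rig import bot
print(bot.finish_job(), bot.read_state()['clock'])"
```

```text
the job is handed in; nothing more can be done
the job is handed in; nothing more can be done
```

The job is handed in: the long comb is fully home and level in the terminal row, the breaker's toggle is against its on stop, the short comb was left untouched in the rack, and the arm is clear. I ended at about 27 s of the 72 s, and the hand-in printed no verdict.

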